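# Cock the sprung hammer of the tile tester and load a tile

## Task

Get the tile tester ready: by its wooden side handle, draw the sprung hammer arm up and back until it hooks on the catch, ease it off and let go so that it stays hooked, never letting the arm snap forward. Then take the fired tile from the plywood board and set it gently down flat in the middle of the round anvil, leaving the hammer cocked. Leave the bowl, the tape roll and the wooden scraper where they are.

Things in the scene. Friction and masses are not known exactly. Their poses are not given: they have to be found in the camera images.
- tester: Grey metal tile tester, fixed: base plate 320 x 120 x 18 mm. Origin on the table under the plate, 20 mm from the plate's middle (plate runs from -140 to +180 mm in its x); z up. A sprung steel hammer arm hinges about an axis along its y at (70, 0, 75) mm; at rest the arm points level along its -x, over the round anvil at (-55, 0). The catch stands on a forked post (top at 148 mm) at (155, -22), on the side of the arm away from the handle.
- hinge (a point): Point on the arm's hinge axis, level with the middle of the handle (48 mm to the tester's +y of the arm). The handle's middle moves on a circle of radius 165 mm about it, in the plane of the tester's x and z.
- handle (a point): Middle of the graspable wooden handle, a round bar 18 mm thick and 70 mm long, parallel to the tester's y, sticking out sideways (+y) from the tip of the hammer arm (it begins 36 mm from this point, towards the arm, and ends 34 mm beyond). At rest 75 mm above the table. It can turn between fingers that pinch it from above across the tester's x.
- hammer (a joint): Angle of the hammer arm, rad: 0 at rest (level, along the tester's -x), growing as the handle is drawn up and back; 1.57 upright; hard stop at 2.1. Spring always pulls it to 0: about 4 N at the handle at rest, rising to 6 N at the catch. The catch clicks in behind a side pin of the arm once the arm is past about 1.78; draw it to about 1.9 to be safe, then ease back: hooked, it rests at about 1.75. Let go anywhere else, it snaps forward.
- catch (a joint): Lift of the light steel catch lever, rad: 0 when down (both with the arm at rest and hooked), lifted to about 0.11 as the arm's pin passes under its nose. Hair trigger: a touch of about 2 N that lifts it 0.05 lets the hammer go.
- catch_tab (a point): Top of the upright tab at the free end of the catch lever (12 mm wide, 174 mm above the table when down). Do not touch it.
- anvil (a point): Centre of the top face of the round steel anvil, 90 mm in diameter, 30 mm above the table. At rest the hammer head hangs 6 mm above it, so the tile goes in only when the hammer is cocked. Cocked, the arm stands 245 mm tall, its nearest part (the head) about 100 mm from the anvil centre towards the tester +x: reach the anvil from the tester -x side or straight down.
- tile_center (a point): Centre of the fired-clay tile, 50 mm (its x) by 70 mm (its y) by 12 mm thick (z up), about 85 g, lying flat on the board.
- board: Plywood board, fixed, 150 x 150 x 10 mm; origin at the centre of its underside on the table.
- bowl: Loose grey clay-coloured bowl, 80 mm across, 50 mm high; origin at the centre of its underside. A bystander.
- tape: Loose roll of paper tape lying flat, 90 mm across, 25 mm high; origin at the centre of its underside. A bystander.
- scraper: Loose flat wooden scraper 100 x 45 x 6 mm; origin at the centre of its underside. A bystander.
Things that resemble listed ones, but are neither listed nor needed, are in the scene too. Of the things like the part that bears tile_center, leave any that is black, blue or green; of the rest the larger one is meant.

How it is judged:
By the outcome, as a careful person would: the job done as asked, in the order asked, and still so for the second after the job is handed in, with the robot touching nothing.
It also fails if it takes over 54 s, if anything falls off the work surface, if the arm or the gripper's body presses on something with over 40 N, if the wrist force passes 120 N, or if a joint passes its speed limit or range.

## Robot

A 7-joint arm with a two-finger parallel gripper is mounted at the origin on the work surface. World frame = base frame: x ahead of the robot, y to its left, z up, the work surface at z = 0. Lengths are in m, angles in degrees, forces in N, time in s.
With the tool pointing down it reaches from about 0.425 to 1.025 m from the base axis. Payload 9.4 kg.
Tool frame: the origin (TCP) lies at the centre of the arm's flange, where the gripper is bolted on; the fingertips stand arm.nose_length ahead of it and the grasp point (between the pads) lies 167 mm ahead of it (arm.nose_length is the distance from the TCP to the fingertips, in m); y points along the fingers, x is the direction in which the jaws open and shut, and the axes are right-handed (so a half turn about y gives the same grasp; the last joint's range is limited). The gripper opens to 93 mm and grips with 3 to 60 N. Pads are 15 mm wide; open, the fingers measure 128 mm over their backs; the gripper's body (75 mm by 188 mm) begins 65 mm behind the grasp point.
Start: joints at [-4.395, 34.337, -0.143, 91.639, 0.103, 54.024, -4.572], TCP at [0.725, 0, 0.405] pointing down, gripper open.
Joint ranges: [-147.43, 147.43], [-19.82, 112.94], [-74.19, 73.91], [6.32, 146.72], [-59.91, 239.91], [6.04, 106.73], [-150.56, 150.56]. Speed limits (degrees/s): [127.2, 127.2, 172.46, 172.46, 180, 180, 180].

## Interface

Orientations are given as a 3x3 rotation matrix whose columns are the frame's x, y, z axes.
In Python, from rig import arm, eyes gives the robot as it stands.
- The arm moves only by the tool step_arm, never from a script. Its argument "motion" is one flat list of numbers, 5 for each row, row after row: the shift along the world's x, y, z in mm, then the turn about the world's z in degrees, then the finger opening in mm, from 0 to 93. A call has 1 to 8 rows; each row is the pose to reach, as a shift and turn from the pose commanded when the call began; what a row does not reach only later rows make up. A row lasts 1/8 s, in which the tool goes at most 62.5 mm and 10.7 degrees, less where a joint would pass 70% of its speed; a pose out of reach is approached as far as the arm can. A call with a gripper value outside its range is refused whole. The fingers move at their own pace and stop on an object; "squeeze" is the grip in N (left out, the last holds). Time passes only in rows, so rows that repeat a pose let the fingers close. It gives the time, the measured TCP pose, the force and the opening at its end, in the units of the state.
- arm.read_state(): the state, without advancing time (a new reading comes with each control period).
- eyes.get_image(name): name is "scene" or "side" or "wrist"; returns a dict with "pixels" (420x560x3 uint8, red, green, blue), "mtx" (3x3 intrinsics, pixels), "rvec" (rotation vector, rad) and "tvec" (3), from world to camera coordinates, as OpenCV has them. Camera axes: x right, y down, z forward; pixel columns grow to the right and rows downward; lengths in m; the calibration is good to about 2 mm. The wrist camera is an equidistant fisheye: a pixel r from the principal point sees the ray r / f radians off the axis. A picture is of the moment at which its call begins. There is no depth.
- arm.job_done(): hands the job in, once; it reports no verdict.
The state is a dict: "time_s": time; "q": joint angles; "joint_vel": joint speeds; "effort": joint torques, N m; "tool_pos": TCP position; "tool_rot": TCP orientation; "ft_force": force on the tool from outside, world axes, zero at the start; "torque": the same for the moment, N m; "grip_width": finger opening in m.
Only numpy, scipy, OpenCV 4.12 (cv2) and the standard library are available. Lean on these libraries where they do the work, as an engineer would, in place of code of your own. Each camera call takes 0.05 s, during which the arm holds its last target.

## Working session

There is one attempt and no reset: what is moved stays moved. The work goes in short steps, Python scripts to look and compute and a tool call to move; the robot and the scene stay as the last step left them, time stands still between calls to the robot, and variables do not carry over. Pictures are saved under pics/ and viewed, and the job is handed in when it is done.

Besides the shell and the picture viewer there is one more tool, called after ">>>" as name(argument=value, ...), one argument or row to a line, values as JSON. step_arm: Moves the arm, as the interface text tells. Its arguments: {"type":"object","properties":{"motion":{"type":"array"},"squeeze":{"type":"number"}},"required":["motion"]}

```bash
ls; mkdir -p pics
python3 - <<'E'
from rig import arm, eyes
import cv2,numpy as np,pickle
s=arm.read_state(); print(s, arm.nose_length)
d={}
for n in("scene","side","wrist"):
    im=eyes.get_image(n); d[n]=im
    cv2.imwrite(f"pics/{n}0.png",im["pixels"][:,:,::-1]); print(n,im["mtx"].tolist(),im["rvec"],im["tvec"])
pickle.dump(d,open("im0.pkl","wb"))
E
```

```text
pics
{'time_s': 0.0, 'q': array([-4.39446829, 34.38571696, -0.14408396, 91.67971074,  0.10379863,
       54.02399895, -4.57169517]), 'joint_vel': array([ 0.03298692,  0.03496101, -0.00562376, -0.02179573,  0.02011951,
        0.05717972,  0.01771189]), 'effort': array([ 5.70884713e-04, -7.65060925e+01,  1.49801854e+00, -2.52344084e+01,
       -5.23842021e-02,  1.69115182e-02,  2.08527672e-04]), 'tool_pos': array([ 7.24807827e-01, -9.11793185e-06,  4.03852635e-01]), 'tool_rot': array([[ 9.99998797e-01, -1.55009160e-03, -4.87230758e-05],
       [ 4.84621597e-05, -1.68360127e-04,  9.99999985e-01],
       [-1.55009978e-03, -9.99998784e-01, -1.68284803e-04]]), 'ft_force': array([-0.71888189,  0.06359975,  0.36259992]), 'torque': array([-0.0025388 , -0.02202853,  0.0229084 ]), 'grip_width': 0.09290120706559347} 0.1861
scene [[504.43855720977587, 0.0, 278.4808473576376], [0.0, 504.43855720977587, 210.66168623012962], [0.0, 0.0, 1.0]] [ 1.05469198  2.42870865 -1.02684018] [ 0.42650633 -0.22647225  1.61379588]
side [[534.7788467701822, 0.0, 287.4522196430731], [0.0, 534.7788467701822, 207.08332965213694], [0.0, 0.0, 1.0]] [ 0.8531935  -2.47803631  1.11588721] [0.50369306 0.31874935 0.97591584]
wrist [[325.19226210127806, 0.0, 282.2852051677754], [0.0, 325.19226210127806, 203.8013530873692], [0.0, 0.0, 1.0]] [-2.87602171e+00  1.26731371e-04  2.26789733e-03] [-0.72551378 -0.03042909  0.39027392]
```

View pics/scene0.png

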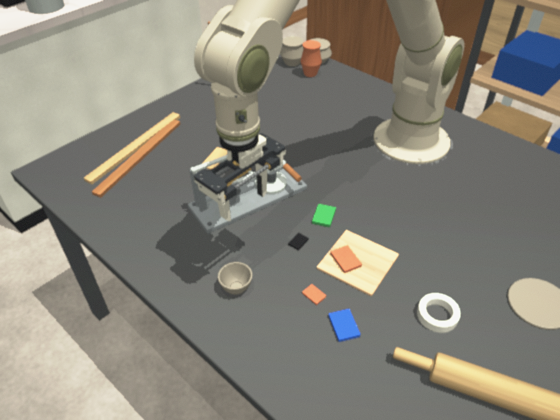

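View pics/side0.png

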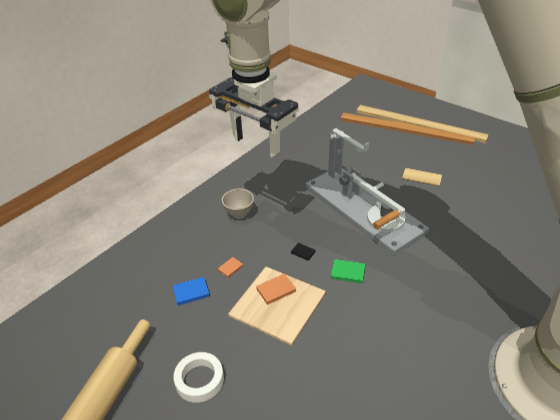

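View pics/wrist0.png

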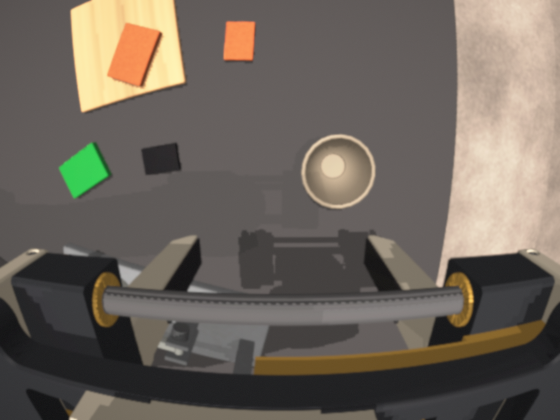

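Scene: red tile on the board at (346,258), smaller red one at (314,294), and black (298,241), green (324,215) and blue (344,325) ones. Side: board tile at (276,288), small red (231,267). The larger red one on the board fits. Next, enlarged crops to confirm it and to measure.

Run:
```python
import cv2,pickle
d=pickle.load(open("im0.pkl","rb"))
def crop(n,x0,y0,x1,y1,k,o):
    c=d[n]["pixels"][y0:y1,x0:x1,::-1]; c=cv2.resize(c,None,fx=k,fy=k,interpolation=cv2.INTER_CUBIC)
    for i in range(x0-x0%20+20,x1,20): cv2.putText(c,str(i),((i-x0)*k,10),0,.35,(255,255,0),1); cv2.line(c,((i-x0)*k,12),((i-x0)*k,18),(255,255,0),1)
    for i in range(y0-y0%20+20,y1,20): cv2.putText(c,str(i),(0,(i-y0)*k),0,.35,(255,255,0),1); cv2.line(c,(24,(i-y0)*k),(30,(i-y0)*k),(255,255,0),1)
    cv2.imwrite("pics/"+o,c)
crop("side",290,115,440,255,5,"c_side_t.png")
crop("side",210,240,380,350,4,"c_side_b.png")
crop("scene",180,125,320,235,5,"c_sc_t.png")
crop("scene",280,195,410,300,5,"c_sc_b.png")
```

```text
(no output)
```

View pics/c_side_t.png

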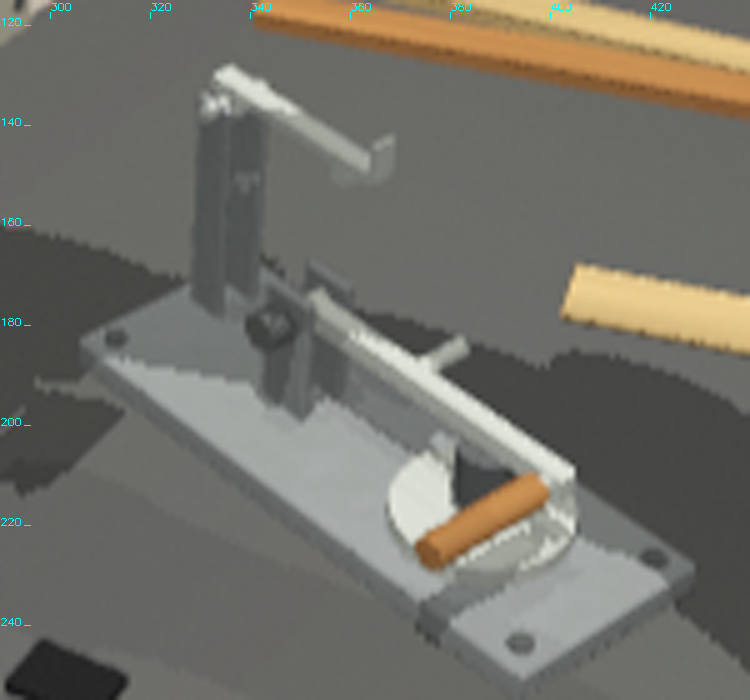

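View pics/c_side_b.png

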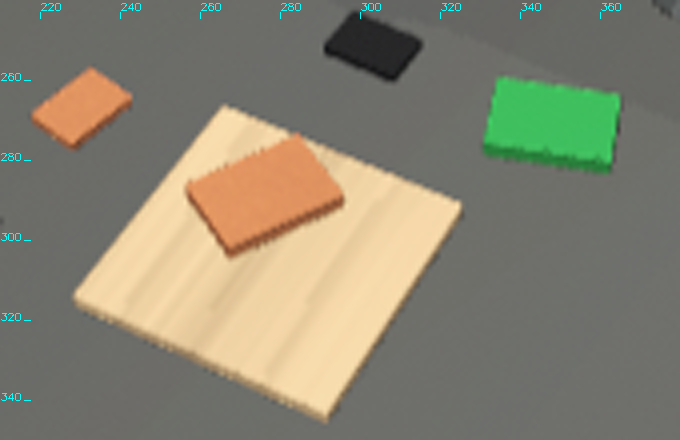

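View pics/c_sc_t.png

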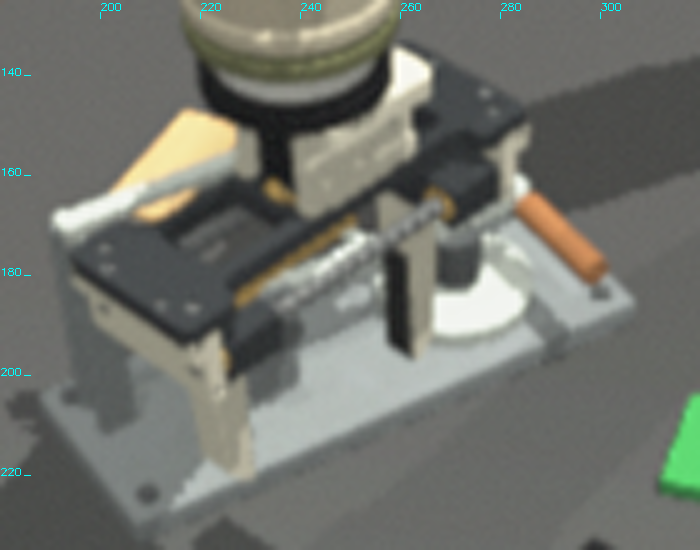

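View pics/c_sc_b.png

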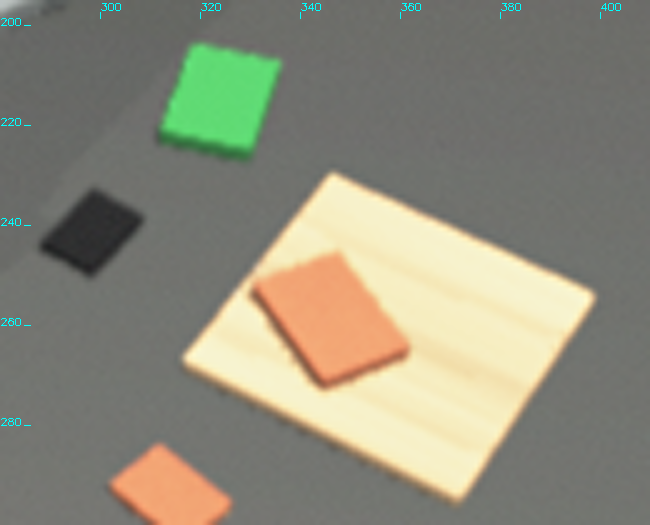

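```bash
cat > h.py <<'E'
import cv2,pickle,numpy as np
from scipy.optimize import least_squares
def proj(im,P): return cv2.projectPoints(np.atleast_2d(np.asarray(P,float)),np.array(im["rvec"],float),np.array(im["tvec"],float),np.array(im["mtx"]),None)[0][:,0]
def backz(im,uv,z):
    R=cv2.Rodrigues(np.array(im["rvec"],float))[0]; t=np.array(im["tvec"]).ravel(); c=-R.T@t
    K=np.array(im["mtx"]); v=R.T@np.linalg.inv(K)@np.array([uv[0],uv[1],1.]); return c+v*(z-c[2])/v[2]
def Rz(a): return np.array([[np.cos(a),-np.sin(a),0],[np.sin(a),np.cos(a),0],[0,0,1]])
def fit(ims,obs,x0):
    def f(p): return np.concatenate([(proj(ims[n],Rz(p[2])@np.array(P)+[p[0],p[1],0])[0]-uv) for n,P,uv in obs])
    r=least_squares(f,x0,loss="soft_l1"); return r.x,f(r.x).reshape(-1,2)
E
python3 - <<'E'
from h import *
d=pickle.load(open("im0.pkl","rb"))
S,C="side","scene"
p0=[-.14,-.06,.018];
# which corner is which: handle sits at tester x=-95,y=+48
obs=[(S,(.18,.06,.018),(306,183)),(S,(-.14,.06,.018),(394.4,250)),(S,(-.14,-.06,.018),(429,228.2)),
(S,(-.095,.082,.075),(376,225.6)),(S,(-.095,.012,.075),(398,212.4)),
(C,(.18,-.06,.018),(188,204.6)),(C,(.18,.06,.018),(209,230)),(C,(-.14,.06,.018),(307,185)),
(C,(-.095,.082,.075),(299.4,178.6)),(C,(-.095,.012,.075),(285,165.4))]
# start guess from plate corners
a=backz(d[S],(306,183),.018);b=backz(d[S],(394.4,250),.018);print(a,b,np.linalg.norm(a-b))
v=(a-b)[:2];yaw=np.arctan2(v[1],v[0])
p,r=fit(d,obs,[*((a+b)/2)[:2],yaw]);print("tester",p,np.degrees(p[2]));print(r.round(1))
for n,P in dict(handle=(-.095,.048,.075),hinge=(.07,.048,.075),anvil=(-.055,0,.03),tab=(.155,-.022,.174)).items():
    w=Rz(p[2])@P+[p[0],p[1],0];print(n,w.round(4),[proj(d[k],w)[0].round(0) for k in(S,C)])
for n,c in((S,[(256.75,286.25),(284.25,273.75),(296,288.75),(267.5,302.5)]),(C,[(330.4,252.4),(348,245.4),(361.8,264.4),(344.8,271.6)])):
    w=np.array([backz(d[n],u,.022) for u in c]);e=np.roll(w,-1,0)-w
    print("tile",n,w.mean(0).round(4),np.linalg.norm(e,axis=1).round(4),np.degrees(np.arctan2(e[:,1],e[:,0])).round(1))
small=np.array([backz(d[S],u,.01) for u in [(217.9,269),(232.5,257.2),(242.5,264.8),(228.2,276.5)]]);e=np.roll(small,-1,0)-small
print("small",small.mean(0),np.linalg.norm(e,axis=1))
E
```

```text
[ 0.71206411 -0.16359966  0.018     ] [ 0.40552818 -0.08978265  0.018     ] 0.3152986310593706
tester [ 0.5268668  -0.18020922 -0.22985022] -13.16944734992045
[[-1.3 -0.4]
 [ 0.5  0.2]
 [ 1.1 -1.1]
 [-0.1 -0. ]
 [-0.3 -0.2]
 [-0.3 -0.7]
 [-0.8  0.2]
 [ 0.9 -0.5]
 [ 0.5  0.7]
 [ 0.4  0.3]]
handle [ 0.4453 -0.1118  0.075 ] [array([387., 219.]), array([293., 173.])]
hinge [ 0.606  -0.1494  0.075 ] [array([337., 184.]), array([241., 195.])]
anvil [ 0.4733 -0.1677  0.03  ] [array([387., 216.]), array([271., 181.])]
tab [ 0.6728 -0.2369  0.174 ] [array([337., 125.]), array([195., 164.])]
tile side [0.5455 0.1613 0.022 ] [0.0675 0.0493 0.069  0.0501] [-111.   158.9   69.6  -22.7]
tile scene [0.5505 0.1602 0.022 ] [0.0511 0.0674 0.0484 0.0677] [ 159.7   67.2  -19.9 -110.5]
small [0.67211709 0.16952198 0.01      ] [0.04631909 0.03407566 0.04495804 0.03358014]
```

The enlarged crops confirm the red tile on the board: 50 x 68 mm, against 34 x 45 mm for the loose red one. It sits near (0.548, 0.161), with its long side at about 69°. The tester fit has residuals of about 1 px, with yaw -13.2°, handle at (0.445, -0.112), and anvil at (0.473, -0.168). Next: move above the handle.

>>> step_arm(
  motion=[-40, -16, 0, -2, 60, -80, -32, 0, -4, 60, -120, -48, 0, -6, 60, -160, -64, 0, -8, 60, -200, -80, -10, -10, 60, -240, -96, -25, -12, 60, -270, -108, -45, -13, 60, -280, -112, -60, -13, 60],
  squeeze=20,
)

```text
time_s: 1.15
tool_pos: [0.443, -0.1127, 0.3443]
tool_rot: [[0.974, -0.001, 0.227], [-0.227, -0.0, 0.974], [-0.001, -1.0, -0.0]]
ft_force: [0.5, -0.5, 0.0]
grip_width: 0.0601
```

```bash
cat > snap.py <<'E'
import sys
from h import *
from rig import arm,eyes
tag=sys.argv[1]; names=sys.argv[2:]
d={}
for n in names:
    d[n]=eyes.get_image(n); cv2.imwrite(f"pics/{n}_{tag}.png",d[n]["pixels"][:,:,::-1])
pickle.dump(d,open(f"im_{tag}.pkl","wb"))
s=arm.read_state();print(s["time_s"],s["tool_pos"],s["ft_force"],s["grip_width"],s["q"].round(1))
E
cat > crop.py <<'E'
import sys,cv2,pickle
tag,n,x0,y0,x1,y1,k=sys.argv[1:8]; x0,y0,x1,y1,k=map(int,(x0,y0,x1,y1,k))
c=cv2.imread(f"pics/{n}_{tag}.png")[y0:y1,x0:x1]; c=cv2.resize(c,None,fx=k,fy=k,interpolation=cv2.INTER_CUBIC)
for i in range(x0-x0%20+20,x1,20): cv2.putText(c,str(i),((i-x0)*k,10),0,.35,(255,255,0),1); cv2.line(c,((i-x0)*k,12),((i-x0)*k,18),(255,255,0),1)
for i in range(y0-y0%20+20,y1,20): cv2.putText(c,str(i),(0,(i-y0)*k),0,.35,(255,255,0),1); cv2.line(c,(24,(i-y0)*k),(30,(i-y0)*k),(255,255,0),1)
cv2.imwrite(f"pics/{n}_{tag}_c.png",c)
E
python3 snap.py a side scene wrist; python3 crop.py a side 290 80 450 260 4;python3 crop.py a scene 180 100 330 240 5
```

```text
1.3 [ 0.44479226 -0.11213139  0.34450245] [ 0.35410784 -0.03571073  0.06935246] 0.06015504862482895 [  5.3  21.8   2.4 129.2  -1.8  29.1  -4. ]
```

View pics/side_a_c.png

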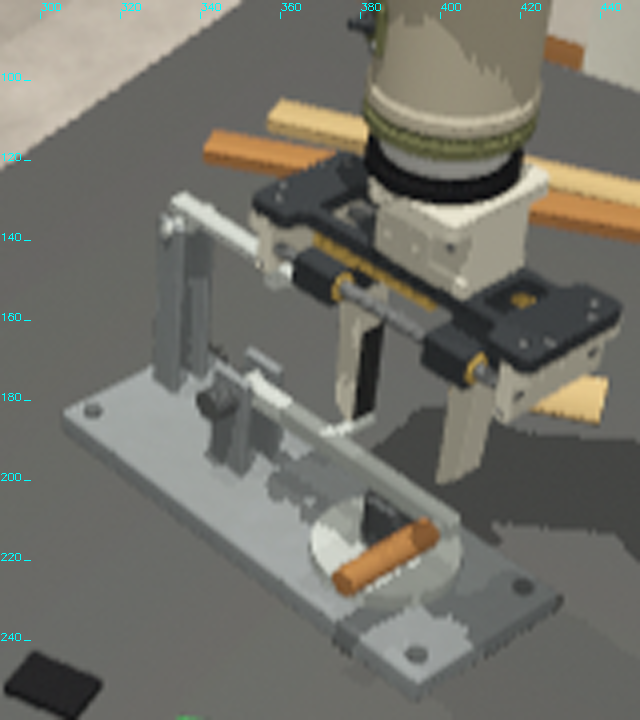

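View pics/scene_a_c.png

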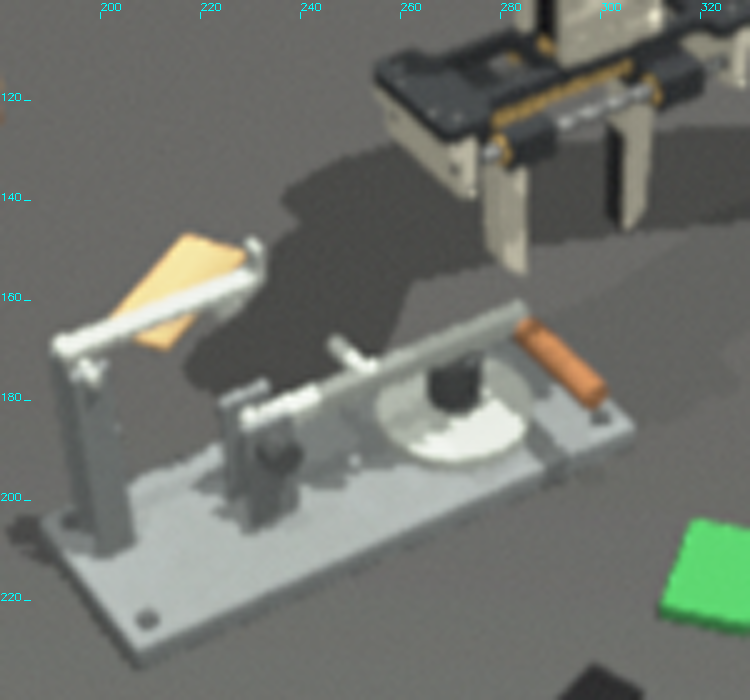

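View pics/wrist_a.png

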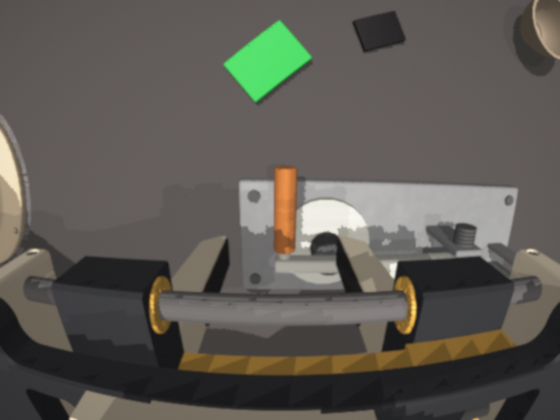

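```bash
cat >> h.py <<'E'
def projf(im,P):
    R=cv2.Rodrigues(np.array(im["rvec"],float))[0]; X=R@np.asarray(P,float)+np.array(im["tvec"]).ravel(); K=np.array(im["mtx"])
    th=np.arctan2(np.hypot(X[0],X[1]),X[2]); ph=np.arctan2(X[1],X[0]); return K[:2,2]+K[0,0]*th*np.array([np.cos(ph),np.sin(ph)])
def fit2(obs,x0):
    def f(p): return np.concatenate([((projf if "wrist" in n else lambda i,q:proj(i,q)[0])(im,Rz(p[2])@np.array(P)+[p[0],p[1],0])-uv) for n,im,P,uv in obs])
    r=least_squares(f,x0,loss="soft_l1"); return r.x,f(r.x).reshape(-1,2)
E
python3 - <<'E'
from h import *
d=pickle.load(open("im_a.pkl","rb"))
S,C,W="side","scene","wrist"
A=[(.18,.06,.018),(-.14,.06,.018),(-.14,-.06,.018),(.18,-.06,.018)];ho=(-.095,.082,.075);hi=(-.095,.012,.075)
obs=[(S,A[0],(305.6,183)),(S,A[1],(394.3,250.5)),(S,A[2],(430,229.5)),(S,ho,(375.5,225)),(S,hi,(398,213)),
(C,A[3],(188,204)),(C,A[0],(208,231)),(C,A[1],(306.5,185.5)),(C,ho,(299.3,178.6)),(C,hi,(284.5,165.5)),
(W,A[1],(239,181)),(W,A[0],(516,187)),(W,(-.095,.082,.079),(285,168))]
p,r=fit2([(n,d[n],P,u) for n,P,u in obs],[.527,-.18,-.23]);print(p,np.degrees(p[2]));print(r.round(1).tolist())
for n,P in dict(handle=(-.095,.048,.075),hinge=(.07,.048,.075),anvil=(-.055,0,.03),tab=(.155,-.022,.174)).items():
    print(n,(Rz(p[2])@P+[p[0],p[1],0]).round(4))
for n,u in((S,(366.5,144)),(C,(230.3,148))):
    w=backz(d[n],u,.174);print("tab",n,w,Rz(-p[2])@(w-[p[0],p[1],0]))
E
```

```text
[ 0.52711068 -0.18112381 -0.23564063] -13.50121359583629
[[-0.6, -0.8], [0.4, -0.5], [0.1, -2.5], [0.2, 0.3], [-0.4, -0.9], [-0.6, -0.5], [-0.4, -1.1], [1.2, -0.9], [0.3, 0.8], [0.7, 0.3], [-1.3, -0.3], [3.2, -0.1], [0.0, 0.1]]
handle [ 0.4459 -0.1123  0.075 ]
hinge [ 0.6064 -0.1508  0.075 ]
anvil [ 0.4736 -0.1683  0.03  ]
tab [ 0.6727 -0.2387  0.174 ]
tab side [ 0.5691951  -0.21003104  0.174     ] [ 0.04767027 -0.0182831   0.174     ]
tab scene [ 0.56973549 -0.21883243  0.174     ] [ 0.05025056 -0.0267151   0.174     ]
```

>>> step_arm(
  motion=[0, 0, -30, 0, 60, 1, 0, -60, 0, 60, 1, 0, -85, 0, 60, 1, 0, -102, 0, 60, 1, 0, -102, 0, 60],
)

```text
time_s: 1.92
tool_pos: [0.4469, -0.1116, 0.2421]
tool_rot: [[0.975, -0.001, 0.224], [-0.224, 0.0, 0.975], [-0.001, -1.0, 0.0]]
ft_force: [-0.8, 0.3, 0.9]
grip_width: 0.0601
```

>>> step_arm(
  motion=[0, 0, 0, 0, 30, 0, 0, 0, 0, 20, 0, 0, 0, 0, 10, 0, 0, 0, 0, 10, 0, 0, 0, 0, 10, 0, 0, 0, 0, 10],
  squeeze=20,
)

```text
time_s: 2.68
tool_pos: [0.4453, -0.1118, 0.2427]
tool_rot: [[0.974, -0.002, 0.225], [-0.225, 0.0, 0.974], [-0.002, -1.0, -0.0]]
ft_force: [-4.0, 1.2, 2.0]
grip_width: 0.0172
```

```bash
python3 snap.py b side scene; python3 crop.py b side 290 80 450 260 4
```

```text
2.775 [ 0.4452827  -0.11185176  0.24261917] [-5.38922865  1.06280002  2.07194351] 0.017187704893679556 [  6.3  33.1   1.  133.5  -2.4  13.5  -3.5]
```

View pics/side_b_c.png

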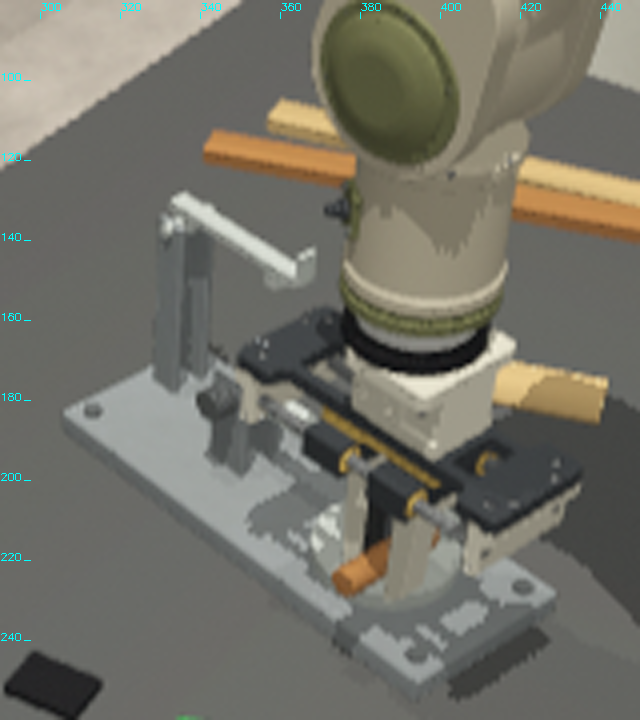

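Run:
```python
import numpy as np
c,s=np.cos(np.radians(-13.3)),np.sin(np.radians(-13.3))
f=lambda t:np.array([165*(1-np.cos(t))*c,165*(1-np.cos(t))*s,165*np.sin(t)])
for seg in (np.linspace(0,.6,9),np.linspace(.6,1.3,9),np.linspace(1.3,1.9,9),np.linspace(1.9,1.72,5)):
    print(f(seg[0]).round(1)); print([(f(t)-f(seg[0])).round(1).tolist() for t in seg[1:]])
```

```text
[ 0. -0.  0.]
[[0.5, -0.1, 12.4], [1.8, -0.4, 24.7], [4.0, -1.0, 36.8], [7.2, -1.7, 48.8], [11.2, -2.6, 60.4], [16.0, -3.8, 71.8], [21.6, -5.1, 82.7], [28.0, -6.6, 93.2]]
[28.  -6.6 93.2]
[[8.4, -2.0, 11.5], [17.8, -4.2, 22.3], [28.1, -6.6, 32.1], [39.1, -9.2, 41.0], [50.9, -12.0, 48.9], [63.3, -15.0, 55.7], [76.2, -18.0, 61.4], [89.6, -21.2, 65.8]]
[117.6 -27.8 159. ]
[[11.7, -2.8, 2.9], [23.6, -5.6, 4.8], [35.6, -8.4, 5.8], [47.6, -11.3, 5.9], [59.7, -14.1, 5.1], [71.6, -16.9, 3.4], [83.3, -19.7, 0.7], [94.9, -22.4, -2.8]]
[212.5 -50.2 156.1]
[[-6.9, 1.6, 2.2], [-13.9, 3.3, 4.2], [-20.9, 4.9, 5.8], [-28.0, 6.6, 7.0]]
```

>>> step_arm(
  motion=[0.5, 0, 12.5, 0, 10, 2, -0.5, 24.5, 0, 10, 4, -1, 37, 0, 10, 7, -1.5, 49, 0, 10, 11, -2.5, 60.5, 0, 10, 16, -4, 72, 0, 10, 21.5, -5, 82.5, 0, 10, 28, -6.5, 93, 0, 10],
)

```text
time_s: 3.78
tool_pos: [0.4711, -0.118, 0.3361]
tool_rot: [[0.974, -0.008, 0.225], [-0.225, 0.001, 0.974], [-0.008, -1.0, -0.0]]
ft_force: [-12.9, 2.8, 1.0]
grip_width: 0.0172
```

>>> step_arm(
  motion=[8.5, -2, 11.5, 0, 10, 18, -4, 22.5, 0, 10, 28, -6.5, 32, 0, 10, 39, -9, 41, 0, 10, 51, -12, 49, 0, 10, 63.5, -15, 55.5, 0, 10, 76, -18, 61.5, 0, 10, 89.5, -21, 66, 0, 10],
)

```text
time_s: 4.78
tool_pos: [0.5619, -0.1396, 0.4044]
tool_rot: [[0.974, -0.002, 0.225], [-0.225, 0.0, 0.974], [-0.002, -1.0, -0.0]]
ft_force: [-9.5, 0.7, 8.6]
grip_width: 0.0169
```

>>> step_arm(
  motion=[11.5, -3, 3, 0, 10, 23.5, -5.5, 5, 0, 10, 35.5, -8.5, 6, 0, 10, 47.5, -11.5, 6, 0, 10, 59.5, -14, 5, 0, 10, 71.5, -17, 3.5, 0, 10, 83.5, -19.5, 0.5, 0, 10, 95, -22.5, -3, 0, 10],
)

```text
time_s: 5.78
tool_pos: [0.658, -0.1628, 0.4007]
tool_rot: [[0.974, -0.0, 0.226], [-0.226, -0.001, 0.974], [0.0, -1.0, -0.001]]
ft_force: [-6.4, 0.1, 6.0]
grip_width: 0.0176
```

```bash
python3 snap.py c side scene; python3 crop.py c side 270 60 440 260 3;python3 crop.py c scene 170 40 330 240 3
```

```text
5.875 [ 0.65878452 -0.16291416  0.4004341 ] [-6.67856793  0.18418896  6.18809255] 0.017730244563763965 [ 6.8 31.3  3.5 98.6 -2.3 50.1 -1.7]
```

View pics/side_c_c.png

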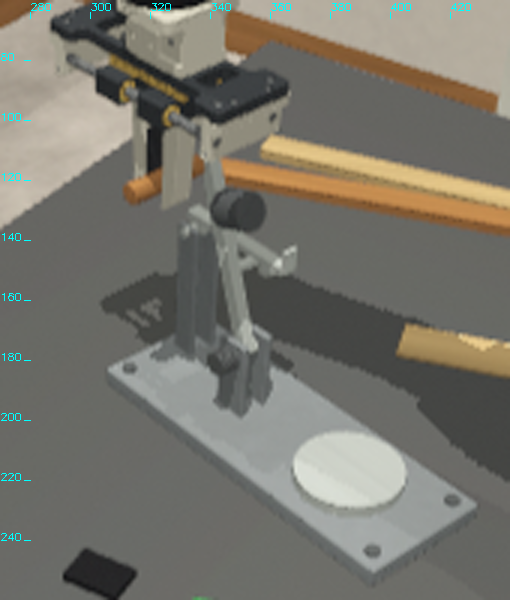

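View pics/scene_c_c.png

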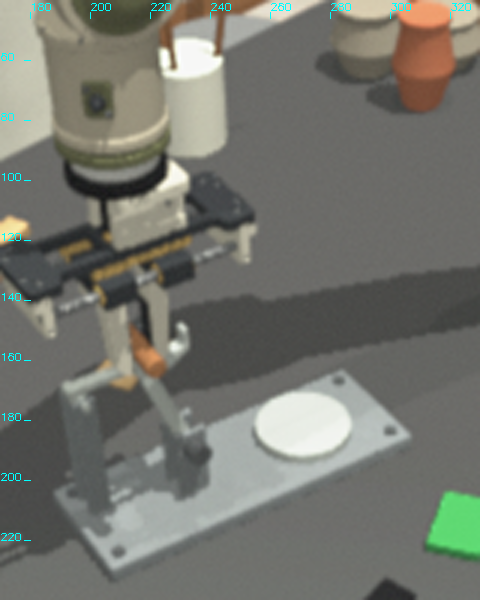

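>>> step_arm(
  motion=[-3, 0.5, 1, 0, 10, -6, 1.5, 2, 0, 10, -9, 2, 3, 0, 10, -12, 3, 3.5, 0, 10, -15, 3.5, 4.5, 0, 10, -18, 4, 5, 0, 10, -20, 4.5, 5.5, 0, 10, -22, 5, 6, 0, 10],
)

```text
time_s: 6.88
tool_pos: [0.6362, -0.1574, 0.4057]
tool_rot: [[0.974, 0.001, 0.225], [-0.225, -0.001, 0.974], [0.001, -1.0, -0.001]]
ft_force: [-4.8, -1.4, 5.4]
grip_width: 0.0174
```

>>> step_arm(
  motion=[-1, 0, 0, 0, 10, -2, 0, 0.5, 0, 10, -2, 0, 0.5, 0, 10],
)

```text
time_s: 7.25
tool_pos: [0.6344, -0.1571, 0.406]
tool_rot: [[0.974, 0.001, 0.225], [-0.225, -0.0, 0.974], [0.001, -1.0, -0.0]]
ft_force: [-4.3, -1.4, 6.0]
grip_width: 0.0177
```

```bash
python3 snap.py d side scene; python3 crop.py d side 280 80 400 220 5;python3 crop.py d scene 170 90 290 220 5
```

```text
7.35 [ 0.63441716 -0.15709969  0.40596774] [-5.10198357 -0.40238762  6.17179609] 0.01732422716552668 [  6.6  29.3   3.5 101.7  -2.2  49.1  -1.9]
```

View pics/side_d_c.png

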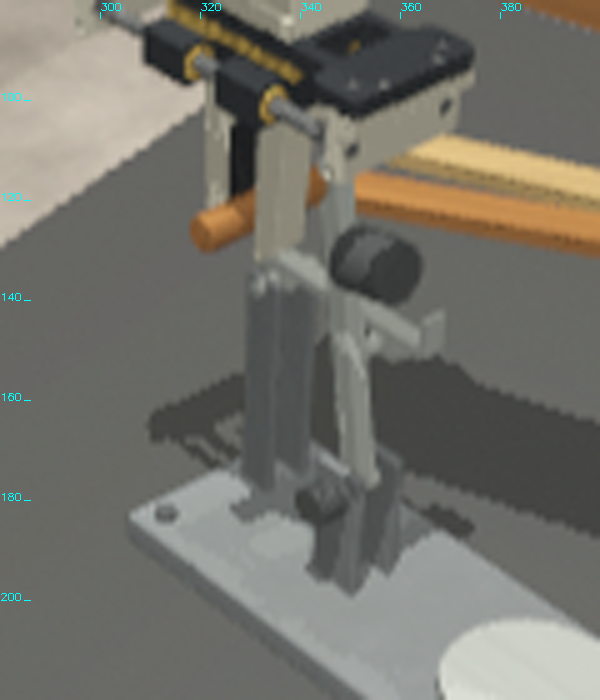

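View pics/scene_d_c.png

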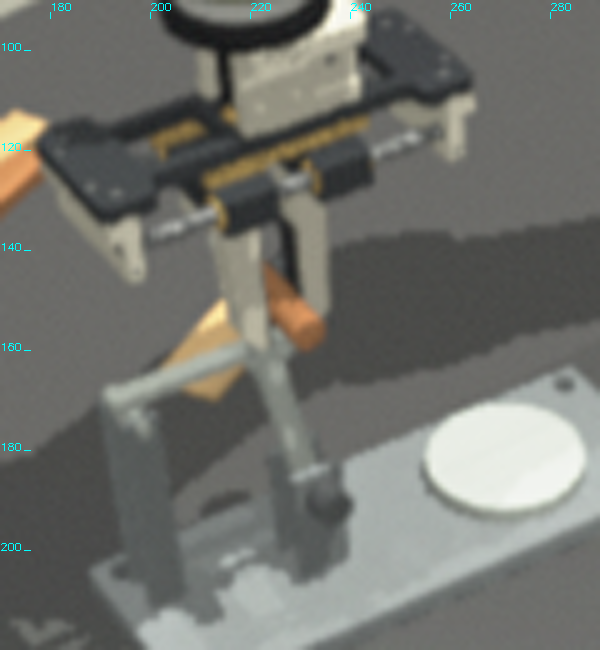

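>>> step_arm(
  motion=[-1, 0.2, 0.5, 0, 10, -2, 0.5, 1, 0, 10, -2, 0.5, 1, 0, 10],
)

```text
time_s: 7.72
tool_pos: [0.6329, -0.1567, 0.4063]
tool_rot: [[0.974, 0.001, 0.225], [-0.225, -0.0, 0.974], [0.001, -1.0, -0.0]]
ft_force: [-0.2, -2.0, 1.5]
grip_width: 0.0176
```

>>> step_arm(
  motion=[-1, 0.2, 0.5, 0, 10, -2, 0.5, 1, 0, 10, -2, 0.5, 1, 0, 10],
)

```text
time_s: 8.1
tool_pos: [0.6315, -0.1563, 0.4068]
tool_rot: [[0.974, 0.003, 0.225], [-0.225, -0.001, 0.974], [0.003, -1.0, -0.0]]
ft_force: [7.1, -5.0, -6.7]
grip_width: 0.0178
```

The x force has changed sign (+7 N), so the catch is holding the arm. I'll back off to neutral, then open.

>>> step_arm(
  motion=[1, -0.2, -0.5, 0, 10, 2, -0.5, -1, 0, 10, 2, -0.5, -1, 0, 10],
)

```text
time_s: 8.48
tool_pos: [0.6327, -0.1566, 0.4065]
tool_rot: [[0.974, 0.001, 0.225], [-0.225, -0.0, 0.974], [0.001, -1.0, -0.0]]
ft_force: [1.1, -2.4, 1.7]
grip_width: 0.0173
```

>>> step_arm(
  motion=[0, 0, 0, 0, 20, 0, 0, 0, 0, 24, 0, 0, 0, 0, 30, 0, 0, 0, 0, 40, 0, 0, 0, 0, 50, 0, 0, 0, 0, 50],
)

```text
time_s: 9.22
tool_pos: [0.6325, -0.1565, 0.4062]
tool_rot: [[0.974, -0.0, 0.225], [-0.225, -0.0, 0.974], [-0.0, -1.0, -0.0]]
ft_force: [-0.3, -0.6, 0.0]
grip_width: 0.0491
```

```bash
python3 snap.py e side scene; python3 crop.py e side 280 80 400 220 5;python3 crop.py e scene 170 90 290 220 5
```

```text
9.325 [ 0.63250012 -0.15646718  0.40621702] [-0.97762041  0.39928799  0.27241661] 0.049933365155384386 [  6.6  29.1   3.4 101.9  -2.2  49.   -1.9]
```

View pics/side_e_c.png

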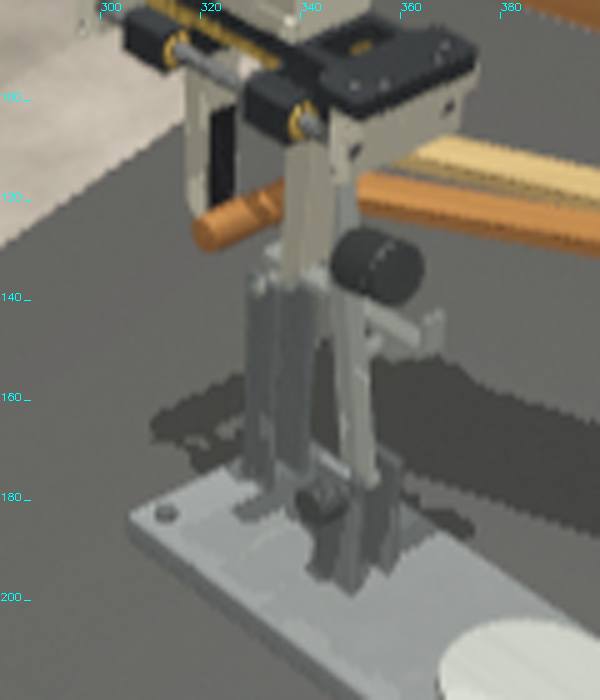

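View pics/scene_e_c.png

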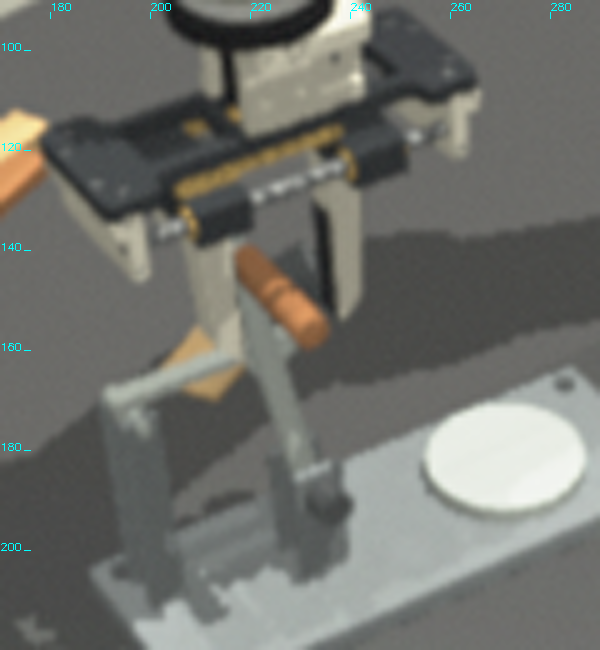

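>>> step_arm(
  motion=[0, 0, 20, 0, 50, 0, 0, 45, 0, 50, 0, 10, 75, 0, 50, -10, 50, 80, 10, 93, -25, 100, 80, 20, 93, -40, 150, 70, 30, 93, -55, 200, 50, 40, 93, -65, 250, 20, 50, 93],
)

```text
time_s: 10.32
tool_pos: [0.5669, 0.095, 0.4267]
tool_rot: [[0.795, 0.002, -0.606], [0.606, 0.001, 0.795], [0.002, -1.0, -0.001]]
ft_force: [1.6, -0.1, -0.0]
grip_width: 0.0913
```

>>> step_arm(
  motion=[-8, 30, -30, 10, 93, -14, 50, -60, 20, 93, -18, 62, -90, 30, 93, -19, 67, -110, 32, 93, -19, 67, -110, 32, 93],
)

```text
time_s: 10.95
tool_pos: [0.5482, 0.1607, 0.315]
tool_rot: [[0.358, -0.003, -0.934], [0.934, -0.001, 0.358], [-0.001, -1.0, 0.002]]
ft_force: [-1.3, -0.7, 0.3]
grip_width: 0.0932
```

```bash
python3 snap.py f side scene wrist; python3 crop.py f side 200 80 440 320 3;python3 crop.py f wrist 130 30 430 330 2
```

```text
11.1 [0.54889526 0.16029567 0.31707479] [ 0.7364956  -0.0136537   0.87570841] 0.09299713206376163 [ -9.8  31.3 -17.5 115.7  15.8  35.1  31. ]
```

View pics/side_f_c.png

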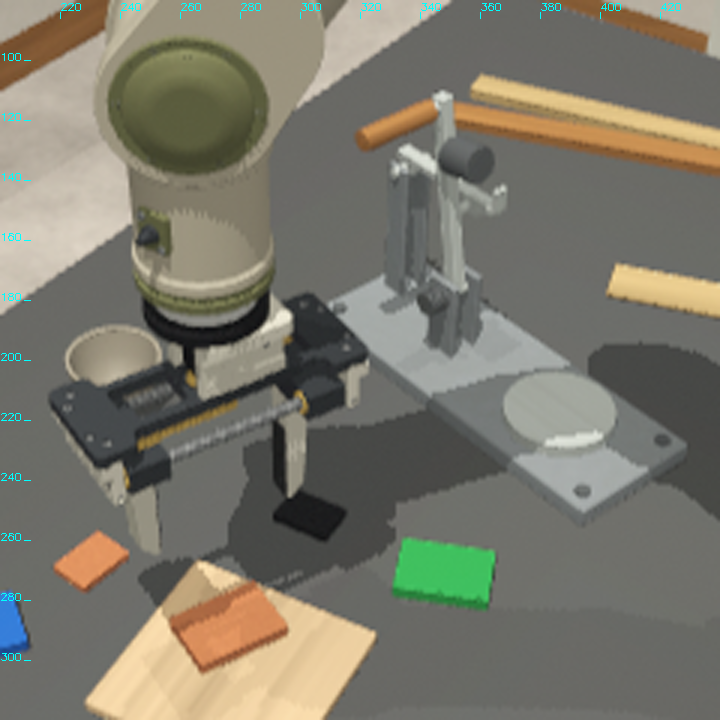

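View pics/wrist_f.png

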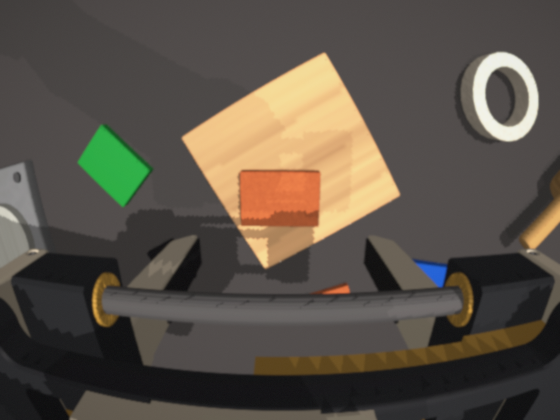

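View pics/scene_f.png

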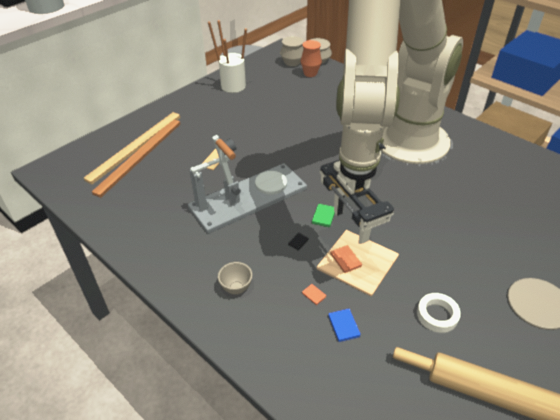

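Side: the hammer is still hooked (handle near (320,126)) with the arm gone. Wrist: tile corners at (240,170), (320,171), (319,227), (240,226), aligned with the jaws. Fitting the tile from all views.

Run:
```python
from h import *
d0=pickle.load(open("im0.pkl","rb"));d=pickle.load(open("im_f.pkl","rb"));a=pickle.load(open("im_a.pkl","rb"))
w=d["wrist"]
T={k:(sx*.025,sy*.035,.022) for k,(sx,sy) in dict(a=(1,1),b=(1,-1),c=(-1,-1),e=(-1,1)).items()}
# tile y ~ 69deg ; corners
S=[((256.75,286.25)),((284.25,273.75)),((296,288.75)),((267.5,302.5))]
C=[(330.4,252.4),(348,245.4),(361.8,264.4),(344.8,271.6)]
Wp=[(240,170),(320,171),(319.5,227),(240,226)]
def order(im,pts,p,f):
    out=[]
    for u in pts:
        k=min(T,key=lambda k:np.linalg.norm(f(im,Rz(p[2])@T[k]+[p[0],p[1],0])-np.array(u))); out.append((k,u))
    return out
p=np.array([.548,.161,np.radians(-21)])
P1=lambda i,q:proj(i,q)[0]
sets={"side":(d0["side"],S,P1),"scene":(d0["scene"],C,P1),"wrist":(w,Wp,projf)}
for sel in (["side"],["scene"],["wrist"],["side","scene","wrist"]):
    obs=[]
    for n in sel:
        im,pts,f=sets[n]
        obs+=[(n,im,T[k],u) for k,u in order(im,pts,p,f)]
    q,r=fit2(obs,p);print(sel,q.round(4),np.degrees(q[2]).round(1),abs(r).max().round(1))
```

```text
['side'] [ 0.5456  0.1613 -0.3666] -21.0 0.7
['scene'] [ 0.5504  0.1601 -0.3746] -21.5 0.8
['wrist'] [ 0.5472  0.1594 -0.3792] -21.7 1.0
['side', 'scene', 'wrist'] [ 0.5473  0.1596 -0.3776] -21.6 1.4
```

>>> step_arm(
  motion=[-1, 0, -35, -0.6, 93, -1, 0, -65, -0.6, 93, -1, 0, -90, -0.6, 93, -1, 0, -108, -0.6, 93, -1, 0, -116, -0.6, 93, -1, 0, -116, -0.6, 93],
)

```text
time_s: 11.85
tool_pos: [0.5477, 0.1606, 0.2004]
tool_rot: [[0.368, 0.0, -0.93], [0.93, -0.0, 0.368], [-0.0, -1.0, -0.0]]
ft_force: [-1.2, -0.3, 0.7]
grip_width: 0.093
```

>>> step_arm(
  motion=[0, 0, -2, 0, 93, 0, 0, -2, 0, 80, 0, 0, -2, 0, 74, 0, 0, -2, 0, 68, 0, 0, -2, 0, 62, 0, 0, -2, 0, 60, 0, 0, -2, 0, 60],
  squeeze=15,
)

```text
time_s: 12.72
tool_pos: [0.5475, 0.1603, 0.1984]
tool_rot: [[0.368, 0.0, -0.93], [0.93, -0.0, 0.368], [-0.0, -1.0, -0.0]]
ft_force: [-0.9, -0.8, 5.2]
grip_width: 0.0697
```

```bash
python3 snap.py g side wrist; python3 crop.py g side 200 160 380 320 4
```

```text
12.825 [0.54745579 0.1602914  0.19838443] [-0.62891951 -1.34671899  5.07428588] 0.06967666768290597 [-14.5  41.4 -11.2 119.6  21.3  20.8  25.5]
```

View pics/side_g_c.png

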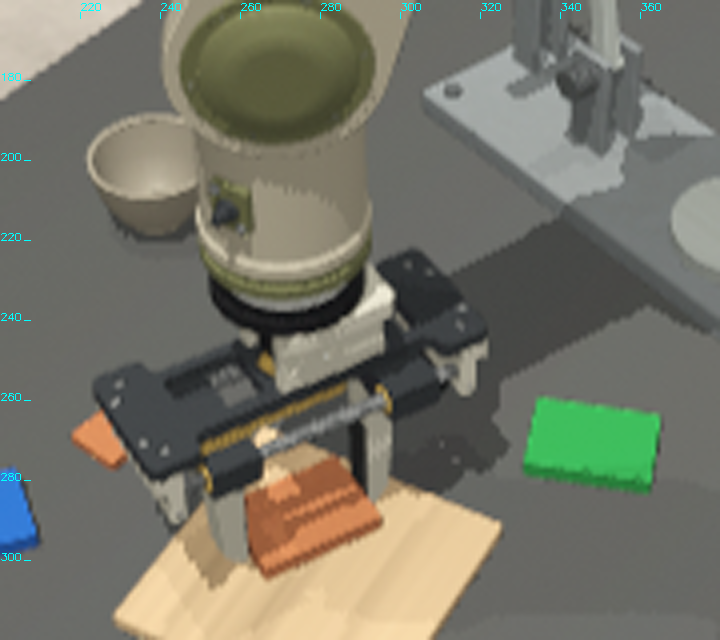

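View pics/wrist_g.png

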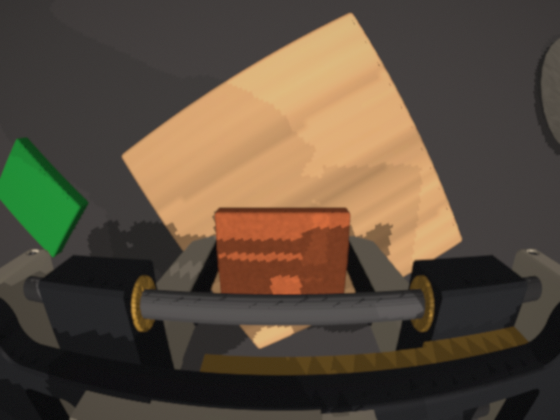

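>>> step_arm(
  motion=[0, 0, 10, 0, 60, 0, 0, 30, 0, 60, 0, 0, 60, 0, 60, 0, 0, 90, 0, 60, 0, 0, 120, 0, 60, 0, 0, 120, 0, 60],
  squeeze=20,
)

```text
time_s: 13.58
tool_pos: [0.5479, 0.1608, 0.3206]
tool_rot: [[0.368, 0.004, -0.93], [0.93, 0.002, 0.368], [0.003, -1.0, -0.003]]
ft_force: [-0.2, 0.7, -1.5]
grip_width: 0.0696
```

```bash
python3 snap.py h side wrist; python3 crop.py h side 200 130 380 320 4
```

```text
13.675 [0.54733061 0.16039819 0.31821202] [-0.17749667 -0.09863781 -1.34128688] 0.06993021765300189 [ -9.7  31.2 -17.8 115.9  15.9  35.2  30.3]
```

View pics/side_h_c.png

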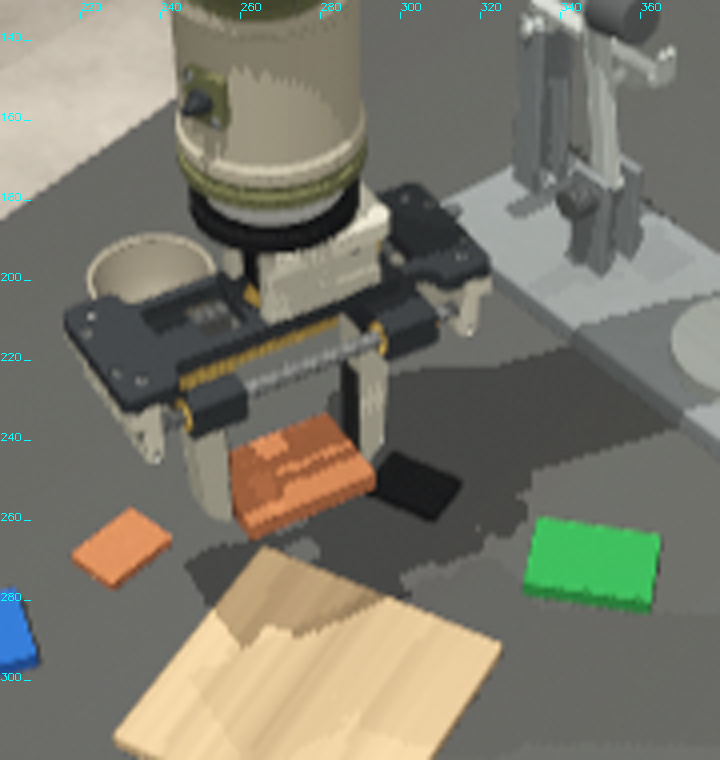

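View pics/wrist_h.png

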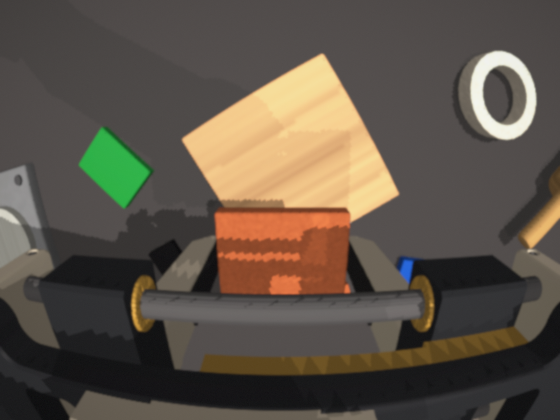

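>>> step_arm(
  motion=[-4, -16, 0, 1, 60, -11, -50, 0, 2, 60, -22, -98, 0, 4, 60, -34, -150, 0, 5, 60, -47, -208, 0, 6, 60, -58, -260, 0, 7, 60, -68, -305, 0, 8, 60, -74, -328, 0, 8.2, 60],
)

```text
time_s: 14.68
tool_pos: [0.4715, -0.1709, 0.3171]
tool_rot: [[0.234, -0.003, -0.972], [0.972, -0.0, 0.234], [-0.001, -1.0, 0.003]]
ft_force: [0.2, 1.0, -1.0]
grip_width: 0.0697
```

>>> step_arm(
  motion=[0, 0, 0, 0, 60, 0, 0, 0, 0, 60],
)

```text
time_s: 14.92
tool_pos: [0.4732, -0.1672, 0.3177]
tool_rot: [[0.231, -0.001, -0.973], [0.973, 0.001, 0.231], [0.001, -1.0, 0.001]]
ft_force: [1.1, 0.9, -1.1]
grip_width: 0.0697
```

```bash
python3 snap.py i side scene wrist; python3 crop.py i side 290 80 450 260 4;python3 crop.py i scene 180 100 340 240 5
```

```text
15.075 [ 0.47370169 -0.16648367  0.31807895] [-0.53150255 -0.02816582 -1.20277109] 0.06989707415290912 [ 29.   28.  -22.2 124.2  20.1  31.1  68.5]
```

View pics/side_i_c.png

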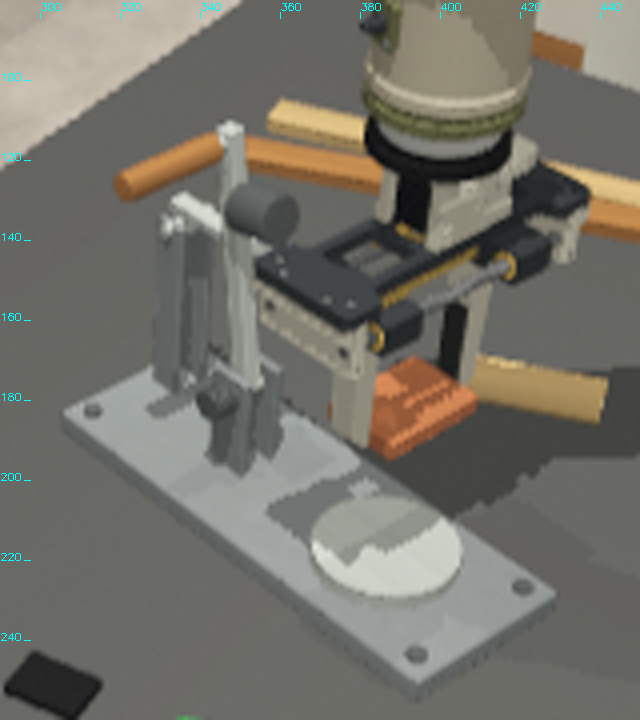

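View pics/scene_i_c.png

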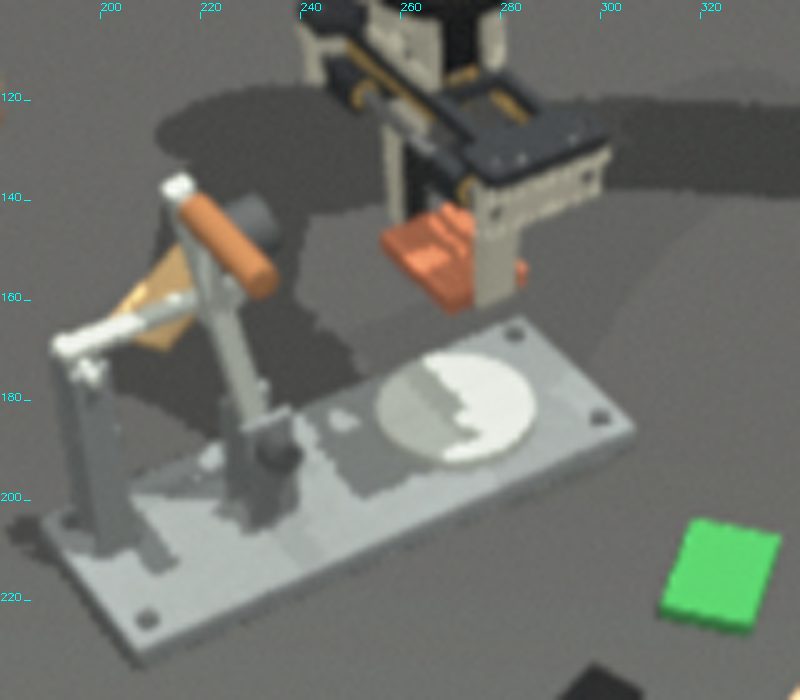

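View pics/wrist_i.png

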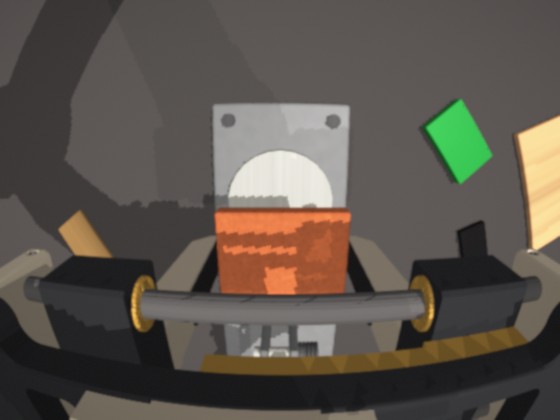

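Run:
```python
from h import *
d=pickle.load(open("im_i.pkl","rb"))
t=np.linspace(0,2*np.pi,361)
def ext(n,p):
    c=[np.array([p[0]+.045*np.cos(a),p[1]+.045*np.sin(a),.03]) for a in t]
    u=np.array([projf(d[n],q) for q in c]) if n=="wrist" else proj(d[n],np.array(c))
    return np.array([u[:,0].min(),u[:,0].max(),u[:,1].min()])
O=dict(side=[367.7,405.6,203.6],scene=[255.2,287.3,170.2],wrist=[227.5,332.5,150])
for sel in (["side"],["scene"],["wrist"],["side","scene"],list(O)):
    r=least_squares(lambda p:np.concatenate([ext(n,p)-O[n] for n in sel]),[.4736,-.168],loss="soft_l1");print(sel,r.x.round(4),r.fun.round(1))
```

```text
['side'] [ 0.4729 -0.1669] [-0.1  0.1 -0. ]
['scene'] [ 0.472  -0.1694] [ 0.2 -0.2  0. ]
['wrist'] [ 0.4736 -0.1679] [ 0.1 -0.1 -0. ]
['side', 'scene'] [ 0.4732 -0.1679] [ 0.   0.2 -0.3  0.3 -0.1  0.4]
['side', 'scene', 'wrist'] [ 0.4735 -0.1679] [-0.1  0.1 -0.3  0.2 -0.2  0.5  0.1 -0.1 -0.1]
```

>>> step_arm(
  motion=[0, -1, -20, 0, 60, 0, -1.3, -45, 0, 60, 0, -1.3, -65, 0, 60, 0, -1.3, -80, 0, 60, 0, -1.3, -88, 0, 60, 0, -1.3, -92, 0, 60, 0, -1.3, -94, 0, 60, 0, -1.3, -94, 0, 60],
)

```text
time_s: 16.08
tool_pos: [0.4736, -0.1689, 0.2245]
tool_rot: [[0.232, 0.001, -0.973], [0.973, -0.0, 0.232], [-0.0, -1.0, -0.001]]
ft_force: [0.1, -1.0, -0.6]
grip_width: 0.07
```

```bash
python3 snap.py j side scene wrist; python3 crop.py j side 290 80 450 260 4;python3 crop.py j scene 180 100 340 240 5
```

```text
16.225 [ 0.47352249 -0.16893319  0.22453183] [ 0.23426449 -0.14304547 -1.52211098] 0.06959753950613728 [ 22.8  36.8 -13.9 127.8  27.5  18.1  61.9]
```

View pics/side_j_c.png

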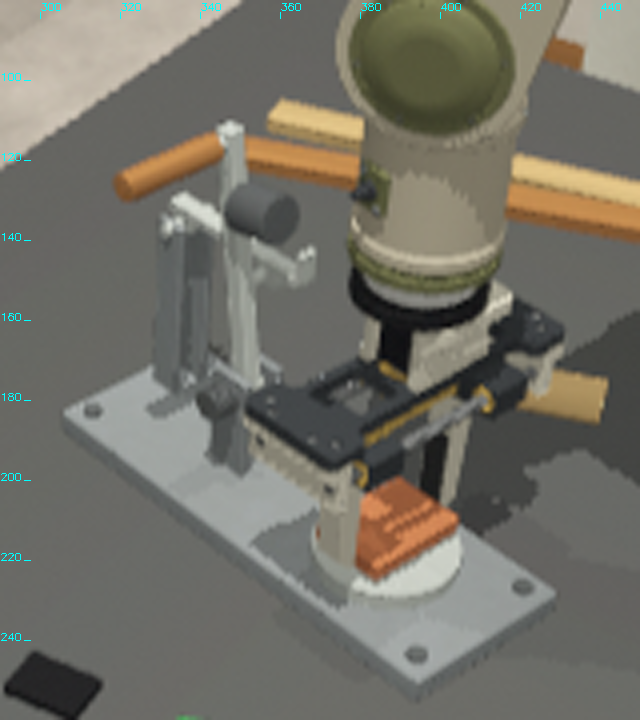

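View pics/scene_j_c.png

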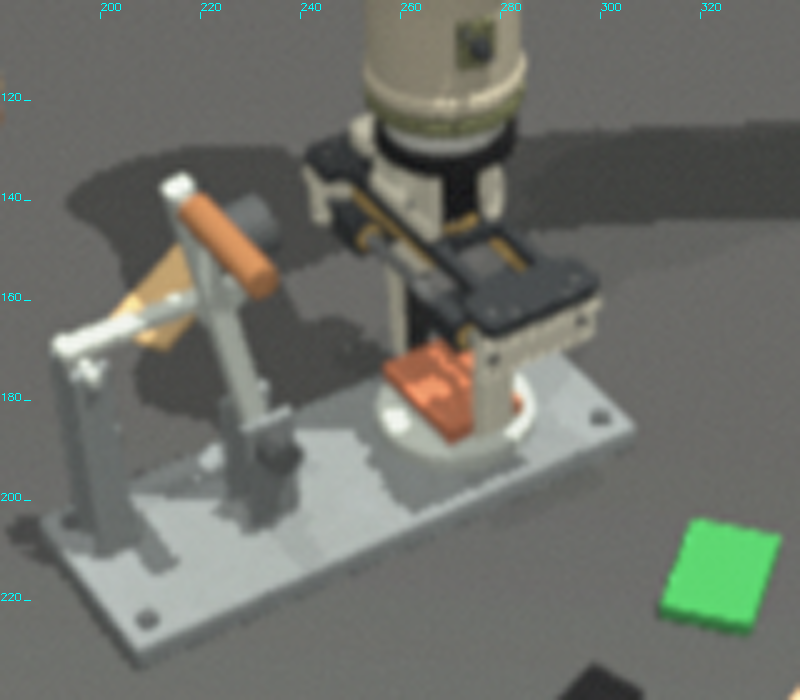

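>>> step_arm(
  motion=[0, 0.5, -1, 0, 60, 0, 0.9, -2, 0, 60, 0, 0.9, -3, 0, 60, 0, 0.9, -4, 0, 60, 0, 0.9, -4.6, 0, 60, 0, 0.9, -5.2, 0, 60, 0, 0.9, -5.2, 0, 60],
)

```text
time_s: 17.1
tool_pos: [0.4735, -0.1679, 0.219]
tool_rot: [[0.232, -0.0, -0.973], [0.973, 0.0, 0.232], [0.0, -1.0, 0.0]]
ft_force: [-0.9, 0.2, -1.0]
grip_width: 0.0698
```

>>> step_arm(
  motion=[0, 0, -0.4, 0, 60, 0, 0, -0.8, 0, 60, 0, 0, -0.8, 0, 60],
)

```text
time_s: 17.48
tool_pos: [0.4735, -0.1679, 0.2184]
tool_rot: [[0.232, 0.0, -0.973], [0.973, -0.0, 0.232], [-0.0, -1.0, -0.0]]
ft_force: [-0.8, 1.6, 3.6]
grip_width: 0.07
```

Contact (Fz went from -1 to +3.6 N). Releasing gently.

>>> step_arm(
  motion=[0, 0, 0, 0, 70, 0, 0, 0, 0, 71, 0, 0, 0, 0, 73, 0, 0, 0, 0, 78, 0, 0, 0, 0, 84, 0, 0, 0, 0, 90, 0, 0, 0, 0, 90],
  squeeze=10,
)

```text
time_s: 18.35
tool_pos: [0.4735, -0.1679, 0.2182]
tool_rot: [[0.232, 0.0, -0.973], [0.973, -0.0, 0.232], [-0.0, -1.0, -0.0]]
ft_force: [0.0, 0.2, -0.5]
grip_width: 0.0895
```

```bash
python3 snap.py k side wrist; python3 crop.py k side 290 80 450 260 4
```

```text
18.45 [ 0.47350448 -0.16790826  0.21822991] [ 0.00972955 -0.04525098 -0.55141734] 0.09013734635616125 [ 22.2  37.4 -13.1 128.   27.9  17.2  61.5]
```

View pics/side_k_c.png

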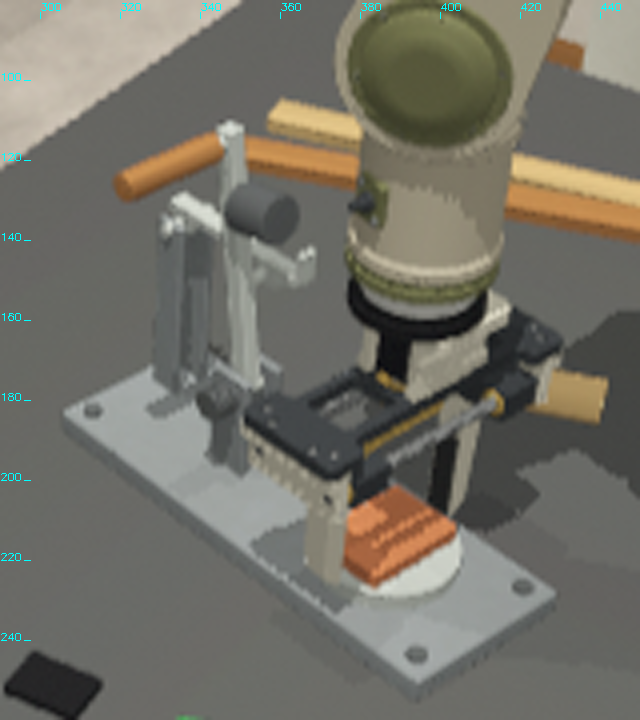

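View pics/wrist_k.png

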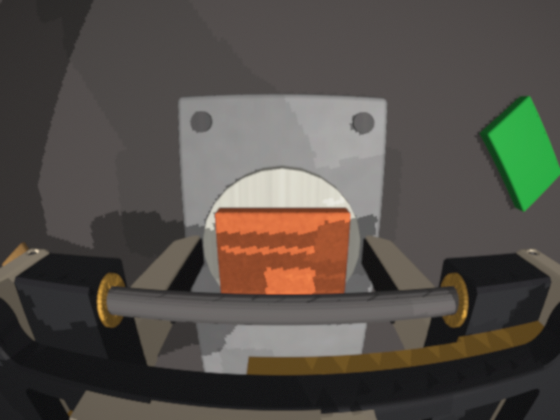

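Released: in both views the tile is flat and central on the anvil, clear of both fingers. Retreating straight up, then away along the tester's +y.

>>> step_arm(
  motion=[0, 0, 15, 0, 90, 0, 0, 45, 0, 90, 0, 0, 85, 0, 90, 0, 0, 120, 0, 90, 5, 30, 140, 0, 90, 15, 75, 150, 0, 90, 30, 130, 150, 0, 90, 40, 180, 150, 0, 90],
)

```text
time_s: 19.45
tool_pos: [0.5138, 0.0137, 0.3686]
tool_rot: [[0.232, 0.001, -0.973], [0.973, 0.0, 0.232], [0.0, -1.0, -0.001]]
ft_force: [-0.5, -1.4, -0.7]
grip_width: 0.0901
```

>>> step_arm(
  motion=[5, 20, 0, 0, 90, 5, 20, 0, 0, 90, 5, 20, 0, 0, 90],
)

```text
time_s: 19.82
tool_pos: [0.5182, 0.0311, 0.3681]
tool_rot: [[0.232, -0.001, -0.973], [0.973, -0.001, 0.232], [-0.001, -1.0, 0.0]]
ft_force: [0.4, -0.5, -0.4]
grip_width: 0.0899
```

```bash
python3 snap.py l side scene; python3 crop.py l side 290 80 450 260 4;python3 crop.py l scene 180 100 340 240 5
```

```text
19.925 [0.51825711 0.03069483 0.36810431] [-0.31660877  0.68083396 -0.05063673] 0.08968726859078914 [  9.2  25.  -25.7 119.4  17.   39.   48.7]
```

View pics/side_l_c.png

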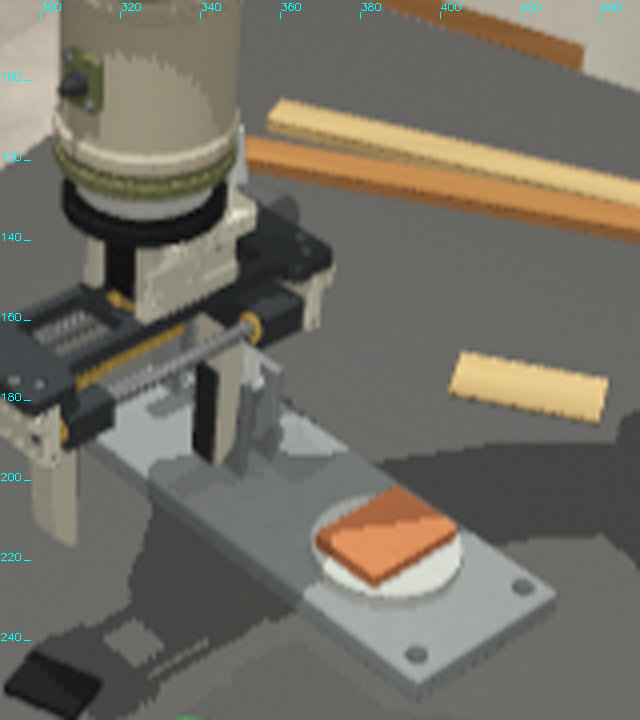

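View pics/scene_l_c.png

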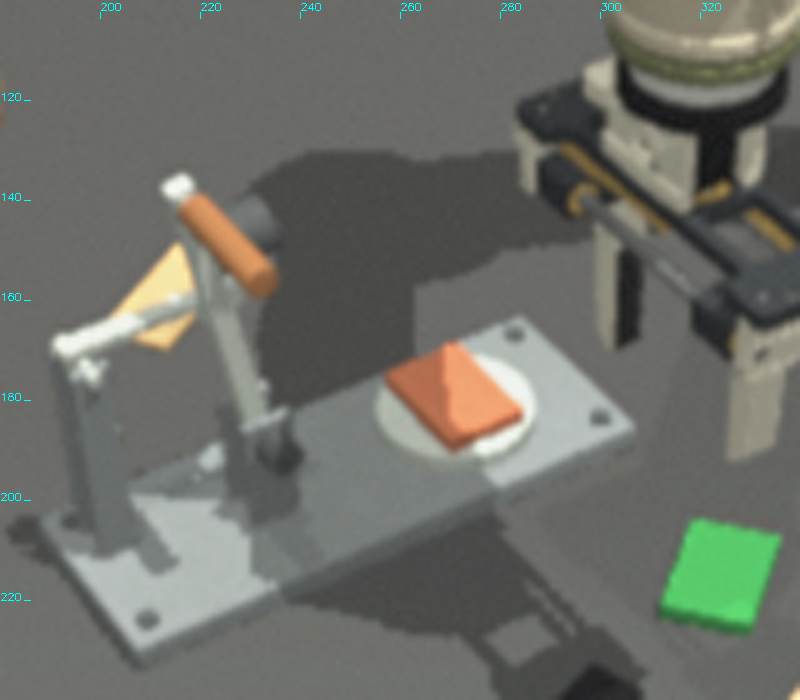

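View pics/scene_l.png

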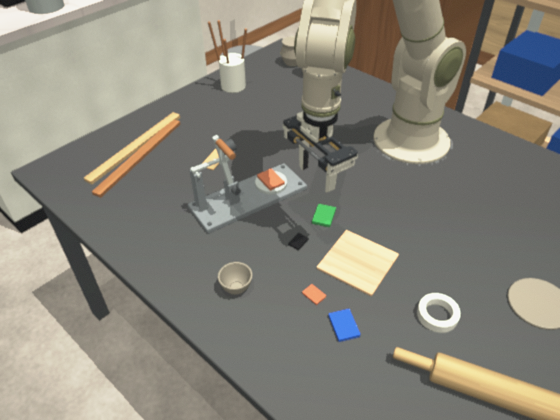

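Run:
```python
from h import *
d=pickle.load(open("im_l.pkl","rb"))
for n,c in(("side",[(317,540),(398,487),(456,526),(376,581)]),("scene",[(386,376),(452,342),(522,410),(453,447)])):
    k,o=(4,(290,80)) if n=="side" else (5,(180,100))
    w=np.array([backz(d[n],(u[0]/k+o[0],u[1]/k+o[1]),.042) for u in c]);print(n,w.mean(0).round(4),np.linalg.norm(np.roll(w,-1,0)-w,axis=1).round(3))
from rig import arm
arm.job_done()
```

```text
side [ 0.4715 -0.163   0.042 ] [0.072 0.047 0.071 0.047]
scene [ 0.4776 -0.1662  0.042 ] [0.048 0.072 0.049 0.072]
the job is handed in; nothing more can be done
```

The hammer is cocked on its catch, and the fired tile lies flat in the middle of the anvil. I handed the job in at about 20 s.

- **Hammer:** I pinched the wooden handle and drew it round its arc to about 1.90 rad, then eased it back. At about 1.75 rad the force on the tool changed sign (-5 to +7 N), so the catch was holding. I let go at near-zero force, and every later view shows it still hooked.
- **Tile:** I took the larger red tile off the board; the grip read 70 mm, matching its long side. I lowered it onto the anvil until contact at about 4 N, opened slowly and backed away.
- **Last checks:** The final scene picture shows the arm hooked, the gripper clear, and the bowl and tape where they were. I did not compare the scraper's position separately, but the gripper never went down near it.
- **Where checks disagreed:** The last two camera fits of the tile centre differ by about 7 mm: (0.4715, -0.163) from the side, (0.4776, -0.166) from the scene. Their mean is about 3 mm from the anvil centre I measured, (0.4735, -0.168). The tool itself read (0.4735, -0.1679) at release, less than 1 mm from it.

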